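Clamp the chilli jar shut with its wire bail

TASK

The jar full of red chillies has its white domed lid on, but its wire bail clasp still leans open on the far side. By its yellow bead, swing the clasp up and over the lid towards the robot until it snaps past the middle and clamps the lid, then come away from it. Leave the clasp of the empty jar alone.

Things in the scene. Friction and masses are not known exactly. Their poses are not given: they have to be found in the camera images.
- chilli_jar: Glass jar of red chillies, 106 mm wide, white domed lid (top 200 mm above the counter), fixed on a dark wooden base 130x130x18 mm; on the left or right, turned up to 35 deg. Origin: centre of the base's underside, on the counter; z up; x from the jar's middle to the side where the open bail leans (roughly away from the robot). The bail's hinge line runs parallel to y, 143 mm above the origin.
- chilli_bail (a joint): Angle of its springy wire bail, rad. 0: leaning open along the jar's +x, 0.7 rad above level (it rests there, within 0.05); grows as it swings up; 0.871: straight up; 1.15: stop, lid clamped. Wire U 116 mm wide, crossbar 60 mm from the hinge line. Up to the middle it springs back: about 2 to 3 N at the bead carry it over; beyond, it springs on to its stop by itself and stays there.
- chilli_bead (a point): Centre of the yellow bead (a ball 24 mm in diameter) on that bail, on a stalk beyond the crossbar's middle, 88 mm from the hinge line. Closed fingers pointing straight down beyond it, tips about 20 mm below its centre, push it up and over along its arc; pinched by fingers closing along the hinge line (about 30 N grip) it turns between the pads.
- spare_bead (a point): Centre of the like yellow bead on the bail of the other jar: the same glass jar on the same base, but empty and without a lid. To be left as it is.

How it is judged:
At the end, for the whole second after the job is handed in: The chilli jar's bail is past the middle and at rest with the lid clamped (joint above 1.0 rad, over 7 degrees beyond straight up; its stop is at 1.15), and released (value of joint chilli_bail above 1 rad and velocity of joint chilli_bail between -0.1 and 0.1 rad/s); the robot touches nothing.
It fails at once if the empty jar's clasp is moved by more than 20 mm (distance of spare_bead from where it was at the start of the episode above 0.02 m).
It also fails if it takes over 32 s, if anything falls off the work surface, if the arm or the gripper's body presses on something with over 40 N, if the wrist force passes 120 N, or if a joint passes its speed limit or range.

ROBOT

A 6-joint arm with a two-finger parallel gripper is mounted at the origin on the work surface. World frame = base frame: x ahead of the robot, y to its left, z up, the work surface at z = 0. Lengths are in m, angles in rad, forces in N, time in s.
With the tool pointing down it reaches from about 0.325 to 0.85 m from the base axis. Payload 4.4 kg.
Tool frame: the origin (TCP) lies at the very end of the fingers, on their centre line; the grasp point (between the pads) lies manip.grip_depth behind it (manip.grip_depth is the distance from the TCP to the grasp point, in m); z points along the fingers, y is the line along which they close (so a half turn about z gives the same grasp; the last joint's range is limited). The gripper opens to 94 mm and grips with 3 to 60 N. Pads are 16 mm wide; open, the fingers measure 119 mm over their backs; the gripper's body (75 mm by 177 mm) begins 78 mm behind the grasp point.
Start: joints at [-1.266, 0.207, 1.542, -0, 1.393, -0.15], TCP at [0.253, -0.516, 0.184] pointing down, gripper open.
Joint ranges: [-2.73, 2.73], [-0.86, 2.22], [0.23, 2.46], [-1.11, 4.25], [0.08, 2.63], [-2.82, 2.82]. Speed limits (rad/s): [2.79, 2.79, 3.14, 3.14, 3.14, 3.14].

INTERFACE

Orientations are given as a unit quaternion [x, y, z, w].
In Python, from rig import manip gives the robot as it stands. The module is installed in compiled form; this text tells all that it offers. Calls block until the motion is done:
- manip.reach(position, orientation): joint-space move of the TCP to a pose.
- manip.line_to(position, attitude=None, vel=0.15, contact_N=None): straight line of the TCP; attitude=None keeps the orientation; vel is the mean speed in m/s. With contact_N (N) it stops when the force on the tool has changed by that much, and returns True; else False.
- manip.move_j(angles): joint-space move.
- manip.set_gripper(opening, newtons=None): finger opening in m; newtons is the grip in N (None keeps the last); returns when the fingers have stopped.
- manip.hold(seconds).
- manip.inverse_kinematics(position, orientation): joint angles nearest the present ones, or None.
- manip.observe(): the state.
- manip.snapshot(name): name is "scene" or "top" or "wrist"; returns (picture, depth): 400x640x3 uint8, red, green, blue; 400x640 float32, m along the optical axis (not along the pixel's ray), 0 where there is no reading.
- manip.get_calibration(name): a dict with "vertical_fov" (degrees; the focal length in pixels is half the picture's height over the tangent of half this angle, whatever the lens; pixels are square), "cx", "cy" (the principal point, pixels), "rvec" (rotation vector, rad) and "tvec" (3), from world to camera coordinates, as OpenCV has them. Camera axes: x right, y down, z forward; pixel columns grow to the right and rows downward; lengths in m; the calibration is good to about 2 mm. A picture is of the moment at which its call begins: read the wrist's pose just before it. get_calibration takes no time and is no camera call; for the wrist camera it gives the pose at the moment of the call.
A pose or a line that the arm cannot do raises manip.MotionError and nothing moves.
- manip.finish_job(): hands the job in; it is judged then, once.
The state is a dict: "time_s": time; "joints": joint angles; "qvel": joint speeds; "joint_efforts": joint torques, N m; "eef_pos": TCP position; "eef_rot": TCP orientation; "wrist_force": force on the tool from outside, world axes, zero at the start; "wrist_torque": the same for the moment, N m; "gripper_width": finger opening in m; "grasp_force": force on a finger pad.
Only numpy, scipy, OpenCV 4.12 (cv2) and the standard library are available. Lean on these libraries where they do the work, as an engineer would, in place of code of your own. Each camera call takes 0.05 s, during which the arm holds its last target. There are 200 camera calls.

## Working session

There is one attempt and no reset: what is moved stays moved. The work goes in short steps, each a Python script; the robot and the scene stay as the last script left them, time stands still between calls to the robot, and variables do not carry over. Pictures are saved under pics/ and viewed, at most 10 in all, crops included, and the job is handed in when it is done.

```bash
mkdir -p pics; cat > h.py <<'E'
import numpy as np, cv2
from rig import manip
def cal(n):
    c=manip.get_calibration(n); R=cv2.Rodrigues(np.array(c["rvec"],float))[0]; t=np.array(c["tvec"],float).ravel()
    return 200/np.tan(np.radians(c["vertical_fov"])/2),c["cx"],c["cy"],R,t
def pts(n,depth):
    f,cx,cy,R,t=cal(n); v,u=np.mgrid[0:400,0:640]
    P=np.stack([(u-cx)/f*depth,(v-cy)/f*depth,depth],-1)
    return (P-t)@R
E
python3 - <<'E'
from h import *
for n in("scene","top"):
    im,d=manip.snapshot(n); cv2.imwrite(f"pics/{n}.png",im[:,:,::-1]); np.savez(f"{n}.npz",im=im,d=d)
    P=pts(n,d); h=cv2.cvtColor(im,cv2.COLOR_RGB2HSV)
    m=((h[...,0]>20)&(h[...,0]<34)&(h[...,1]>140)&(h[...,2]>110)).astype(np.uint8)
    k,l,s,c=cv2.connectedComponentsWithStats(m)
    print(n,manip.get_calibration(n))
    for i in range(1,k):
        if s[i,4]>15: q=P[(l==i)&(d>0)]; print(s[i],c[i].round(1),np.median(q,0).round(4),q.max(0).round(3))
E
```

```text
scene {'vertical_fov': 54.99831619273361, 'cx': 322.7601672905088, 'cy': 194.09027456217262, 'rvec': array([ 2.42800367,  0.77711664, -0.25456805]), 'tvec': array([-0.45340981, -0.18918017,  1.05009018])}
[393 102  12  11 100] [398.3 106.9] [0.5889 0.2239 0.2058] [0.599 0.464 0.212]
[291 214  14  14 156] [297.4 220.8] [ 0.5957 -0.1193  0.2267] [ 0.605 -0.002  0.233]
top {'vertical_fov': 52.96766419502938, 'cx': 327.19230869721673, 'cy': 194.93440068824083, 'rvec': array([ 2.12612534, -2.1199317 ,  0.19430974]), 'tvec': array([0.00618152, 0.58185883, 0.79844962])}
[393 165  14  13 143] [399.5 170.9] [ 0.5919 -0.1161  0.2272] [ 0.659 -0.107  0.233]
[196 170  14  13 134] [202.2 176.6] [0.5859 0.2261 0.207 ] [0.637 0.308 0.212]
```

View pics/scene.png

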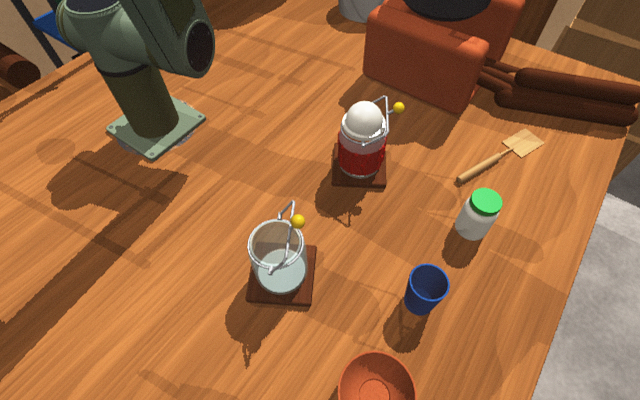

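View pics/top.png

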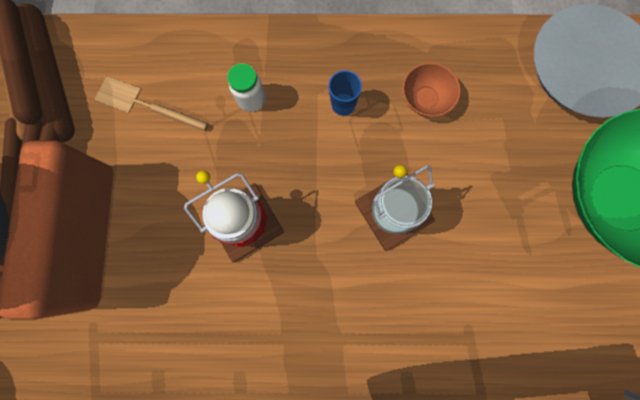

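The scene picture shows the chilli jar at about (362,140) with its bead at (398,107), and the empty jar's bead at (297,221). In the top picture the chilli bead is at (202,177), its dome is at about (228,212), and an orange appliance lies to the left (columns up to about 110).

```bash
python3 - <<'E'
from h import *
def ray(n,u,v):
    f,cx,cy,R,t=cal(n); return -R.T@t, R.T@np.array([(u-cx)/f,(v-cy)/f,1])
# bead: two-view
A=np.zeros((3,3));b=np.zeros(3)
for n,u,v in(("scene",398.3,106.9),("top",202.2,176.6)):
    o,d=ray(n,u,v); print(n,(o+d*(0.2-o[2])/d[2]).round(4)); d/=np.linalg.norm(d);M=np.eye(3)-np.outer(d,d);A+=M;b+=M@o
B=np.linalg.solve(A,b);print("bead",B.round(4))
z=np.load("top.npz");im,d=z["im"],z["d"];P=pts("top",d)
h=cv2.cvtColor(im,cv2.COLOR_RGB2HSV)
near=np.hypot(P[...,0]-.53,P[...,1]-.19)<.1
m=near&(h[...,1]<50)&(h[...,2]>90)&(P[...,2]>.172)&(P[...,2]<.205)
m=cv2.morphologyEx(m.astype(np.uint8),cv2.MORPH_OPEN,np.ones((7,7)))>0
Q=P[m];print(len(Q),Q.min(0),Q.max(0))
s=np.linalg.lstsq(np.c_[2*Q,np.ones(len(Q))],(Q**2).sum(1),rcond=None)[0]
print("sphere",s[:3].round(4),"r",np.sqrt(s[3]+s[:3]@s[:3]))
print("apex",Q[Q[:,2]>Q[:,2].max()-.004].mean(0))
c=s[:2];e=B[:2]-c;print("dist",np.hypot(*e),"yaw",np.degrees(np.arctan2(e[1],e[0])))
# base plate: dark low-value pixels with z~.018
m=(near|(np.hypot(P[...,0]-.53,P[...,1]-.19)<.13))&(P[...,2]>.010)&(P[...,2]<.026)
print("base",m.sum(),P[m].min(0).round(3),P[m].max(0).round(3)); r=cv2.minAreaRect(P[m][:,:2].astype(np.float32)*1000);print(r)
t=(P[...,1]>.3)&(P[...,0]<.75)&(d>0);T=P[t];T=T[T[:,2]>.1];print("appliance",np.percentile(T,[0.5,99.5],axis=0).round(3))
print(manip.grip_depth if hasattr(manip,'grip_depth') else None, manip.observe()["time_s"])
E
```

```text
scene [0.5864 0.2305 0.2   ]
top [0.5869 0.2288 0.2   ]
bead [0.5869 0.2286 0.2015]
1337 [0.49442719 0.15396977 0.17211367] [0.56640224 0.22767222 0.20206416]
sphere [0.5299 0.1916 0.161 ] r 0.03916217003544429
apex [0.52965098 0.19120336 0.19938872]
dist 0.06791467382625274 yaw 33.05309566194111
base 1037 [0.444 0.104 0.01 ] [0.616 0.239 0.024]
((529.931396484375, 191.22915649414062), (129.85415649414062, 130.1574249267578), 31.8852481842041)
appliance [[0.343 0.487 0.101]
 [0.657 0.566 0.235]]
0.0188 0.1
```

The measurements agree with what was given: the bead is 67.9 mm from the jar axis (67.3 expected), at z ≈ 0.2, and the base is 130 mm square at a yaw of about 32.5°. Next I'll move behind the bead and push.

```bash
cat >> h.py <<'E'
from scipy.spatial.transform import Rotation as Ro
C=np.array([.530,.1915]);yaw=np.radians(32.5);U=np.array([np.cos(yaw),np.sin(yaw)])
def at(off,z): return [*(C+U*off),z]
def q(a):
    x=np.array([np.cos(a),np.sin(a),0]);zz=np.array([0,0,-1.]);return Ro.from_matrix(np.c_[x,np.cross(zz,x),zz]).as_quat()
E
python3 - <<'E'
from h import *
o=manip.observe();p=o["eef_pos"]
manip.set_gripper(0.0,20)
manip.line_to([p[0],p[1],.38],vel=.25)
best=min((k for k in(yaw,yaw+np.pi) if manip.inverse_kinematics(at(.115,.36),q(k)) is not None),key=lambda k:np.abs(manip.inverse_kinematics(at(.115,.36),q(k))[5]))
manip.reach(at(.115,.36),q(best))
manip.line_to(at(.115,.18),vel=.15)
o=manip.observe();print(o["time_s"],o["eef_pos"],o["wrist_force"],o["gripper_width"],o["joints"])
im,d=manip.snapshot("scene");cv2.imwrite("pics/s2.png",cv2.resize(im[40:240,240:560,::-1],None,fx=2,fy=2))
E
```

```text
6.8 [0.62788991 0.25354113 0.18149527] [0.03598013 0.52084168 0.44740587] 0.0005165957461435776 [2.56114764e-01 4.21161487e-01 1.27000439e+00 3.17325652e-05
 1.44784279e+00 1.25967096e+00]
```

View pics/s2.png

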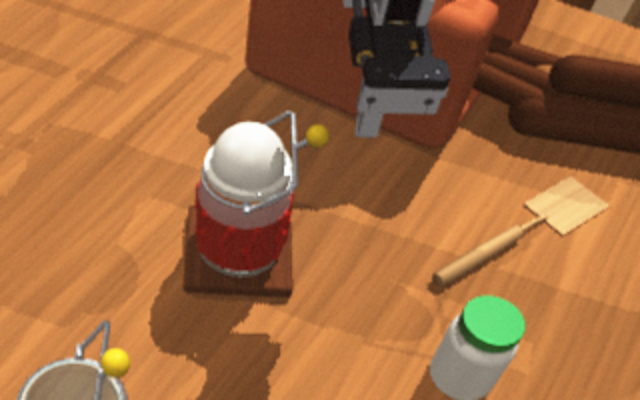

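The crop shows the closed fingers (tip at about (368,130)) beyond the bead at (317,135), and nothing is touching. I'll push along the arc now.

```bash
python3 - <<'E'
from h import *
for th in np.linspace(.7,1.75,9):
    manip.line_to(at(.088*np.cos(th)+.020,.143+.088*np.sin(th)-.02),vel=.07)
    o=manip.observe();print(round(o["time_s"],2),round(th-.7,2),np.array(o["wrist_force"]).round(1),np.array(o["eef_pos"]).round(4))
manip.line_to(at(.06,.22),vel=.1); manip.line_to(at(.12,.34),vel=.2)
o=manip.observe();print(o["time_s"],o["wrist_force"])
im,d=manip.snapshot("scene");cv2.imwrite("pics/s3.png",cv2.resize(im[40:240,240:560,::-1],None,fx=2,fy=2))
for n in("scene","top"):
    im,d=manip.snapshot(n);P=pts(n,d);h=cv2.cvtColor(im,cv2.COLOR_RGB2HSV)
    k,l,s,c=cv2.connectedComponentsWithStats(((h[...,0]>20)&(h[...,0]<34)&(h[...,1]>140)&(h[...,2]>110)).astype(np.uint8))
    for i in range(1,k):
        if s[i,4]>15:
            b=np.median(P[(l==i)&(d>0)],0);print(n,b.round(3),"along x:",((b[:2]-C)@U).round(4))
E
```

```text
7.39 0.0 [1.7 1.7 2.4] [0.6044 0.2388 0.1808]
7.71 0.13 [2.8 3.  3. ] [0.5982 0.2348 0.189 ]
8.03 0.26 [5.5 4.8 4.8] [0.5911 0.2304 0.1965]
8.34 0.39 [4.7 4.5 6.5] [0.5833 0.2255 0.2032]
8.66 0.53 [4.  6.6 9.4] [0.5748 0.2202 0.2087]
8.97 0.66 [ 3.5  4.5 12.1] [0.5659 0.2141 0.213 ]
9.29 0.79 [ 2.8  3.5 14.9] [0.5564 0.2076 0.2155]
9.61 0.92 [ 0.3 -0.8 -0.8] [0.5445 0.1997 0.2136]
9.93 1.05 [-0.5 -0.7  0.4] [0.5319 0.1931 0.2076]
11.4583 [ 0.84068232  0.05986392 -0.0161824 ]
scene [0.511 0.175 0.234] along x: -0.0248
scene [ 0.595 -0.12   0.227] along x: -0.1121
top [ 0.592 -0.117  0.227] along x: -0.1134
top [0.507 0.178 0.237] along x: -0.0268
```

View pics/s3.png

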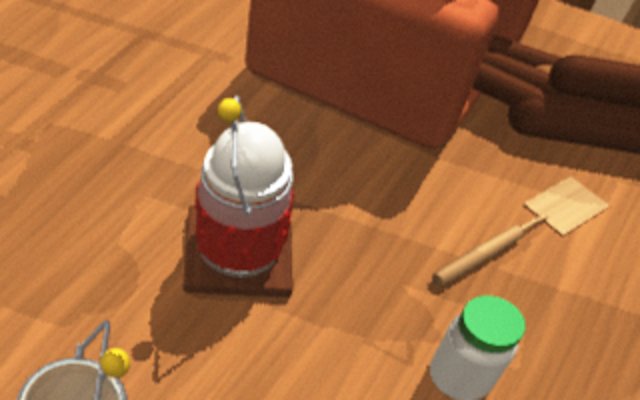

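The crop shows the bail over the lid with its bead at (230,109). The bead measures 25 mm past the middle, where the stop should put it at −24 mm. The arm is clear and the spare bead hasn't moved.

```bash
python3 -c "
from rig import manip
manip.hold(0.5); print(manip.finish_job())"
```

```text
the job is handed in; nothing more can be done
None
```

The chilli jar's clasp is over the middle and resting at its stop with the lid clamped, the arm is clear of it, the empty jar's clasp has not moved, and the job is handed in at about 12 s (the verdict was not returned).

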